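# Shorten the telescoping carton stop by one hole

## Task

The telescoping length stop on the packing table is one hole too long for the next cartons. Press its sprung release button, slide the tube in off its hole, then let the button up and gently push the tube on in until the button snaps up in the very next hole (do not pass it), never forcing anything. Finally put the closed fingers behind the end plate and pull lightly outward on its inner face to prove that it is locked, and leave the stop locked there without disturbing the things around it.

Things in the scene. Friction and masses are not known exactly. Their poses are not given: they have to be found in the camera images.
- stop_base: Fixed half of the stop, screwed to the table: grey foot plate 115 x 100 x 8 mm with a block 55 x 50 mm, 86 mm high, that holds a level steel tube (22 wide, 26 high, axis 60 mm above the table). Origin on the table under the tube's axis; x points outward along the tube, towards the end plate, z up. The block ends at x = 31 mm.
- stop_tube (a joint): How far the sliding half is pushed in, along -x of stop_base, m: 0 at the start (in the old hole), limit 0.072; friction about 3 N, 1.5 mm play either way in a hole. The next hole is 28 to 40 mm farther in, on the underside, differs from stop to stop and is not measured: it is felt as a hard stop. Another follows 28 mm beyond. Over 30 N from the fingers is forcing; 10 N does for all.
- tube_end (a point): Inner end of the sliding half, on the tube's axis, 60 mm above the table; at x = 130 mm - joint stop_tube in stop_base's frame. From it outward: black collar 55 long, 40 wide, top 80 mm above the table; then an aluminium tube 30 wide, 34 high (top at 77 mm); end plate from 120 mm on. Weighs 0.4 to 0.8 kg in all.
- fence (a point): Middle of the outward face of the upright black thumb fence on the collar's inner end, 97 mm above the table; 7 mm thick, 36 wide, top 105 mm above the table. A fingertip over the button can push inward against it to slide the tube. 20 mm from the button's centre, 16 mm higher than the button.
- release_button (a joint): How far the button is pressed down, m: 0 fully up (latched in a hole), 0.006 fully down. Spring 3.6 N at 0 to 7.2 N at 0.006. The 6 mm latch ball under the tube is clear of its hole beyond 4.5 mm; between holes it rides on the strip and keeps the button about 4 mm down when let go; over a hole it snaps up to 0, unless held down.
- button_top (a point): Centre of the top of the grey ribbed button, a plate 38 mm along the tube and 22 mm wide on the black collar; moves with tube and button. Up, it is 89 mm above the table, 9 mm above the collar.
- plate_inner (a point): Point on the inner face (towards the block) of the upright aluminium end plate (plate_face), on its centre line, 100 mm above the table, where to pull outward: 4 N or more for 0.2 s. The plate is 8 mm thick, 90 mm wide, 4 to 116 mm above the table. Between collar and this face 65 mm of tube lie free (top 77 mm above the table).
- part_box_a: Bystander: small cardboard carton 68 x 107 x 49 mm on the far side of the stop; origin at the centre of its underside. Leave alone.
- box_cutter: Bystander: snap-off knife 27 x 123 x 17 mm lying on the near side of the stop; origin at the centre of its underside. Leave alone.
- usb_stick: Bystander: small usb stick 56 x 18 x 8 mm lying on the near side of the stop; origin at the centre of its underside. Leave alone.
- tweezers: Bystander: steel tweezers 14 x 128 x 9 mm lying on the far side of the stop; origin at the centre of its underside. Leave alone.

How it is judged:
On the way, in this order (a step that is already met when the one before it is completed fails the run):
1. the tube is slid in off its old hole, with the button down (value of joint stop_tube above 0.006 m and value of joint release_button above 0.0025 m), for 0.05 s.
2. the button has snapped fully up in the next hole (value of joint stop_tube between 0.024 and 0.045 m and value of joint release_button below 0.0015 m), for 0.2 s.
3. the end plate is pulled outward on its inner face with at least 4 N (contact force between the fingers and plate_face above 4 N and x of the grasp point in the frame of plate_inner below -0.004 m), for 0.2 s.
At the end, for the whole second after the job is handed in: The tube stands still in the next hole (pushed in by 24 to 45 mm) with the release button fully up (less than 1.5 mm down), after a pull outward on the end plate (all of step 2 and velocity of joint stop_tube below 0.01 m/s); the robot touches nothing.
It fails at once if the tube was pushed past the next hole (more than 50 mm in) (value of joint stop_tube above 0.05 m).
It fails at once if the sliding half was forced: more than 30 N from the fingers (contact force between the fingers and stop_tube above 30 N).
It fails at once if a bystander was moved by more than 30 mm (distance of any of part_box_a, box_cutter, usb_stick, tweezers from where it was at the start of the episode above 0.03 m).
It also fails if it takes over 51 s, if anything falls off the work surface, if the arm or the gripper's body presses on something with over 40 N, if the wrist force passes 120 N, or if a joint passes its speed limit or range.

## Robot

A 7-joint arm with a two-finger parallel gripper is mounted at the origin on a cart in front of the work surface, level with it; the furniture and walls round the work are solid. World frame = base frame: x ahead of the robot, y to its left, z up, the work surface at z = 0. Lengths are in m, angles in rad, forces in N, time in s.
With the tool pointing down it reaches from about 0.425 to 0.925 m from the base axis. Payload 6.8 kg.
Tool frame: the origin (TCP) lies at the centre of the arm's flange, where the gripper is bolted on; the fingertips stand 173 mm ahead of it and the grasp point (between the pads) lies 155 mm ahead of it; z points along the fingers, x is the direction in which the jaws open and shut, and the axes are right-handed (so a half turn about z gives the same grasp; the last joint's range is limited). The gripper opens to 85 mm and grips with 20 to 120 N. Pads are 22 mm wide; open, the fingers measure 114 mm over their backs; the gripper's body (76 mm by 85 mm) begins 54 mm behind the grasp point. The pads swing forward as they close: fully open they stand 13 mm farther back than shut.
Start: joints at [1.133, 0.477, 0.022, 1.555, -0.011, 1.109, -0.083], TCP at [0.219, -0.639, 0.405] pointing down, gripper open.
Joint ranges: [-2.96, 2.96], [-0.34, 2.1], [-1.41, 1.46], [0.24, 2.44], [-1.37, 4.51], [0.17, 1.92], [-2.96, 2.96]. Speed limits (rad/s): [2.39, 2.39, 3.14, 3.14, 3.14, 3.14, 3.14].

## Interface

Orientations are given as a unit quaternion [w, x, y, z].
In Python, from bench import observe, read_camera, hand_in, regions_of gives the robot as it stands. The module is installed in compiled form; this text tells all that it offers.
- The arm moves only by the tool arm_command, never from a script. Its argument "motion" is a list of rows, each a list of 3 entries, a list of its own where there are three numbers: the shift along the tool's x, y, z in cm, then the turn, a rotation vector about the tool's x, y, z in rad, then the gripper's target within -1 to 1 (shut at 1, half-way at 0, fully open at -1). In form: [[[tx, ty, tz], [wx, wy, wz], hand], ...]. A call has 1 to 5 rows; each row is the pose to reach, as a shift and turn from the pose commanded when the call began, along the tool's axes at that moment; what a row does not reach only later rows make up. A row lasts 1/8 s, in which the tool goes at most 62.5 mm and 10.7 degrees, less where a joint would pass 70% of its speed; a pose out of reach is approached as far as the arm can. A call with a gripper value outside its range is refused whole. The fingers move at their own pace and stop on an object; "newtons" is the grip in N (left out, the last holds). Time passes only in rows, so rows that repeat a pose let the fingers close. It gives the time, the measured TCP pose, the force and the opening at its end, in the units of the state.
- observe(): the state, without advancing time (a new reading comes with each control period).
- read_camera(name): name is "side" or "top" or "wrist"; returns a dict with "image" (384x512x3 uint8, red, green, blue), "fx", "fy", "cx", "cy" (pixels), "dist" ([k1, k2, p1, p2, k3] as OpenCV has them; the pictures are not rectified), "R" (3x3) and "t" (3): a world point X has camera coordinates R X + t. Camera axes: x right, y down, z forward; pixel columns grow to the right and rows downward; lengths in m; the calibration is good to about 2 mm. A picture is of the moment at which its call begins. There is no depth.
- hand_in(): hands the job in, once; it reports no verdict.
Trained networks look in a picture, given as the dict that the camera call returned (one of the last four; its "shot" number tells which), for a name from the list of things; names that differ only in an ending like _2 or _b are one class to them, and where a whole thing is asked for, a point or a joint stands for the part that bears it (a point fixed in the world has none). Each returns a list of dicts, best first, with "score" (0 to 1); they miss things now and then, are a little off and sometimes report something else, mostly with a low value. They report only what shows in the picture. A call takes as long as a camera call.
- regions_of(picture, name): "mask" (384x512 bool, what is visible of it) and "box" ([left, top, width, height] in pixels, round what is visible of it).
The state is a dict: "clock": time; "joints": joint angles; "joint_vel": joint speeds; "effort": joint torques, N m; "eef_pos": TCP position; "tool_rot": TCP orientation; "ft_force": force on the tool from outside, world axes, zero at the start; "ft_torque": the same for the moment, N m; "opening": finger opening in m.
Only numpy, scipy, OpenCV 4.12 (cv2) and the standard library are available. Lean on these libraries where they do the work, as an engineer would, in place of code of your own. Each camera call takes 0.05 s, during which the arm holds its last target.

## Working session

There is one attempt and no reset: what is moved stays moved. The work goes in short steps, Python scripts to look and compute and a tool call to move; the robot and the scene stay as the last step left them, time stands still between calls to the robot, and variables do not carry over. Pictures are saved under pics/ and viewed, and the job is handed in when it is done.

Besides the shell and the picture viewer there is one more tool, called after "Call:" as name([rows], argument=value, ...), one row to a line, values as JSON. arm_command: Moves the arm, as the interface text tells. Its arguments: {"type":"object","properties":{"motion":{"type":"array"},"newtons":{"type":"number"}},"required":["motion"]}

```bash
mkdir -p pics
python3 - <<'E'
from bench import *
import cv2
s=observe(); print({k:s[k] for k in('clock','eef_pos','tool_rot','ft_force','opening')})
for n in('side','top','wrist'):
    p=read_camera(n); cv2.imwrite(f'pics/{n}0.png',p['image'][:,:,::-1])
    print(n,p['fx'],p['fy'],p['cx'],p['cy'],p['dist'],p['R'],p['t'])
    for o in('stop_base','stop_tube','release_button','plate_inner','part_box_a','box_cutter','usb_stick','tweezers'):
        r=regions_of(p,o); print(o,[(round(float(q['score']),2),q['box']) for q in r[:2]])
print(observe()['clock'])
E
```

```text
{'clock': 0.0, 'eef_pos': array([ 0.21851018, -0.63834714,  0.40373997]), 'tool_rot': array([-4.72082941e-04,  8.13590519e-01, -5.81437575e-01, -7.69108248e-04]), 'ft_force': array([-0.07584418, -0.07914991,  0.80825591]), 'opening': 0.08511325798772124}
side 416.07948832710616 416.07948832710616 260.7044412161589 188.3123466220575 [0.01105213 0.         0.         0.         0.        ] [[ 0.8533495  -0.52089808 -0.02144338]
 [-0.31129636 -0.47611755 -0.82243945]
 [ 0.41819756  0.70850355 -0.56844835]] [-0.41956671  0.3205163   0.57254324]
stop_base [(0.64, [203.6, 162.7, 128.3, 114.3])]
stop_tube [(0.81, [264.8, 187.9, 66.4, 85.0]), (0.38, [266.4, 197.4, 23.9, 13.9])]
release_button [(0.58, [264.4, 196.1, 23.1, 18.7])]
plate_inner [(0.94, [266.7, 187.6, 63.5, 85.6])]
part_box_a [(0.73, [297.2, 189.9, 52.8, 50.6])]
box_cutter [(0.76, [199.1, 222.8, 39.8, 34.8])]
usb_stick [(0.77, [244.8, 262.5, 11.6, 24.8])]
tweezers [(0.65, [259.5, 178.7, 36.8, 26.5])]
top 352.6193625131302 352.6193625131302 255.58042436110566 192.81194308236408 [-0.09577364  0.          0.          0.          0. 
[... 257 characters left out ...]
release_button [(0.63, [271.1, 177.2, 18.1, 9.6])]
plate_inner [(0.91, [266.1, 160.0, 61.3, 42.0])]
part_box_a [(0.59, [264.9, 135.5, 38.6, 25.5])]
box_cutter [(0.96, [231.5, 222.7, 50.0, 17.7])]
usb_stick [(0.44, [293.6, 220.0, 19.9, 13.9])]
tweezers []
wrist 325.6181233925805 325.6181233925805 252.52088632819536 194.50649216679864 [-0.0158808  0.         0.         0.         0.       ] [[ 3.24861479e-01 -9.45761608e-01 -7.99717841e-06]
 [-8.97445510e-01 -3.08267957e-01  3.15535137e-01]
 [-2.98423484e-01 -1.02498034e-01 -9.48913894e-01]] [-0.67498604 -0.04227221  0.38080149]
stop_base []
stop_tube []
release_button []
plate_inner []
part_box_a []
box_cutter []
usb_stick []
tweezers []
1.35
```

View images.

Run:
```python
import cv2
a=cv2.imread('pics/side0.png')[150:300,180:380]; cv2.imwrite('pics/side0c.png',cv2.resize(a,None,fx=4,fy=4,interpolation=cv2.INTER_CUBIC))
a=cv2.imread('pics/top0.png')[120:250,170:350]; cv2.imwrite('pics/top0c.png',cv2.resize(a,None,fx=4.4,fy=4.4,interpolation=cv2.INTER_CUBIC))
```

```text
(no output)
```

View pics/side0c.png

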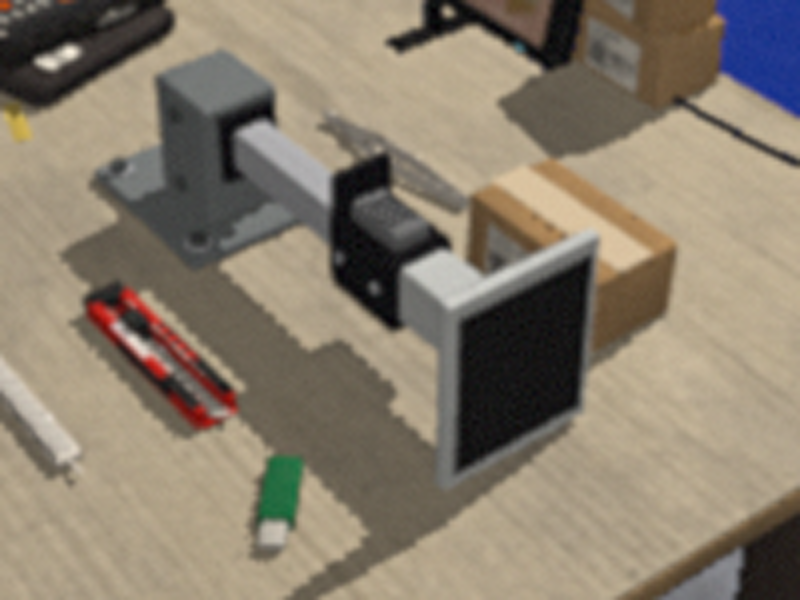

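View pics/top0c.png

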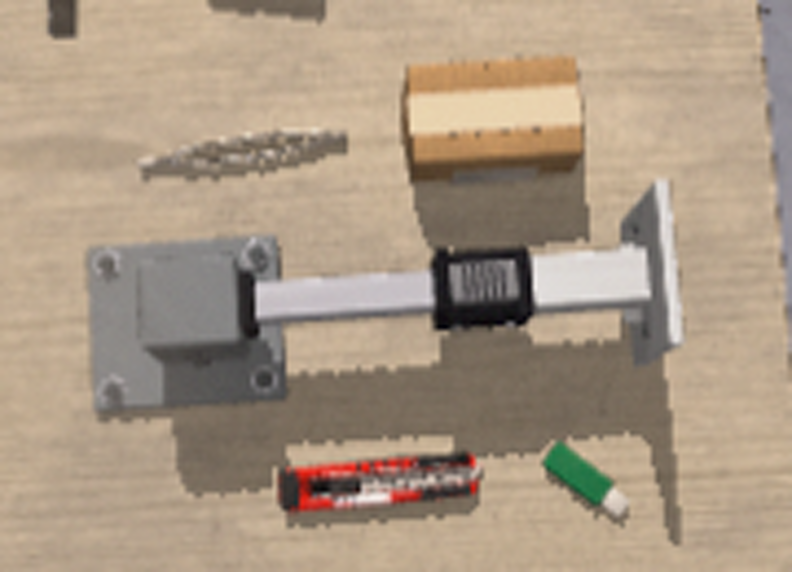

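```bash
cat > h.py <<'E'
import numpy as np, cv2
def proj(p,X):
    R=np.array(p['R']);t=np.array(p['t']);K=np.array([[p['fx'],0,p['cx']],[0,p['fy'],p['cy']],[0,0,1.]])
    return cv2.projectPoints(np.array(X,float).reshape(-1,1,3),cv2.Rodrigues(R)[0],t,K,np.array(p['dist'],float))[0].reshape(-1,2)
def world(q,X):
    x,y,a=q;X=np.array(X,float)/1000;c,s=np.cos(a),np.sin(a)
    return np.c_[x+c*X[:,0]-s*X[:,1],y+s*X[:,0]+c*X[:,1],X[:,2]]
E
cat > fit.py <<'E'
from bench import *; from h import *; from scipy.optimize import least_squares
ps=read_camera('side');pt=read_camera('top')
S=[((-24,-25,86),(160,80)),((31,-25,86),(215,115)),((31,25,86),(272,93)),((-24,25,86),(222,50)),((258,-45,116),(457,315)),((258,45,116),(598,240)),((258,45,4),(582,408)),((258,-45,4),(445,487)),((157,0,89),(390,213))]
T=[((-24,25,86),(137,258)),((31,25,86),(237,252)),((31,-25,86),(240,345)),((-24,-25,86),(141,347)),((258,45,116),(667,180)),((258,-45,116),(682,345)),((157,0,89),(484,281)),((185,20,80),(527,248)),((130,20,80),(433,251)),((130,-20,80),(435,327)),((185,-20,80),(530,324))]
Xs,us=map(np.array,zip(*S));Xt,ut=map(np.array,zip(*T));us=us/4+[180,150];ut=ut/4.4+[170,120]
f=lambda q:np.r_[(proj(ps,world(q,Xs))-us).ravel(),(proj(pt,world(q,Xt))-ut).ravel()]
r=least_squares(f,[.6,-.1,-1.57],loss='soft_l1');print(r.x)
e=r.fun.reshape(-1,2);print(e.round(1).tolist())
# allow per-view offset
for nm,sl in(('side',0),('top',1)):
    g=(lambda q:(proj(ps,world(q,Xs))-us).ravel()) if sl==0 else (lambda q:(proj(pt,world(q,Xt))-ut).ravel())
    print(nm,least_squares(g,r.x,loss='soft_l1').x)
for n,X in(('button',(157,0,89)),('fence',(137,0,97)),('plate',(250,0,100)),('corn',(258,45,116)),('corn',(258,-45,116))): print(n,world(r.x,[X])[0].round(4))
for p,n in((ps,'side'),(pt,'top')):
    im=p['image'][:,:,::-1].copy(); k=3; im=cv2.resize(im,None,fx=k,fy=k)
    for X in [(-24,-25,86),(31,-25,86),(31,25,86),(-24,25,86),(258,-45,116),(258,45,116),(258,45,4),(258,-45,4),(138,-11,89),(176,-11,89),(176,11,89),(138,11,89),(137,18,105),(137,-18,105),(185,20,80),(185,-20,80)]:
        u=proj(p,world(r.x,[X]))[0]; cv2.circle(im,tuple(int(v) for v in u*k+k/2),3,(255,0,255),1)
    cv2.imwrite(f'pics/{n}_fit.png',im[130*k:130*k+170*k,170*k:170*k+200*k])
E
python3 fit.py
```

```text
[ 0.56900569  0.2391221  -1.49736007]
[[-1.4, -1.0], [-2.1, 1.0], [2.8, -1.1], [1.7, -0.5], [-3.1, -2.0], [-0.0, -2.4], [-0.1, 0.6], [-1.3, 0.9], [-1.2, -1.1], [2.7, 0.4], [2.7, 0.2], [3.3, -0.4], [2.8, 0.8], [-0.2, -0.5], [0.2, -0.3], [-0.5, 0.0], [0.1, -0.7], [-0.9, 0.1], [-0.1, -0.9], [0.9, -1.8]]
side [ 0.56681434  0.23678348 -1.48358803]
top [ 0.5697153   0.2408674  -1.50831077]
button [0.5805 0.0825 0.089 ]
fence [0.5791 0.1025 0.097 ]
plate [ 0.5873 -0.0102  0.1   ]
corn [ 0.6328 -0.0149  0.116 ]
corn [ 0.5431 -0.0215  0.116 ]
```

View pics/side_fit.png

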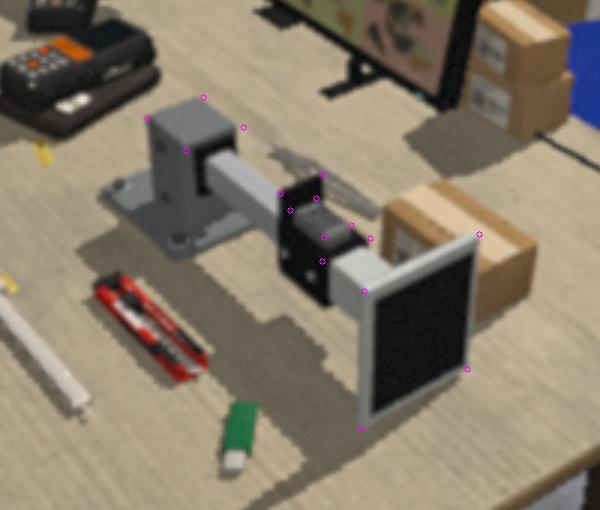

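View pics/top_fit.png

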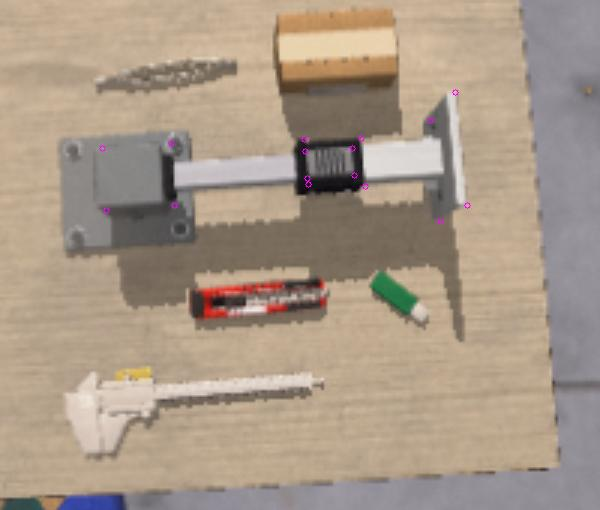

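```bash
sed -i 's/(31,/(24,/g' fit.py; python3 fit.py
```

```text
[ 0.56905094  0.23849748 -1.49794974]
[[-1.3, -0.9], [-3.7, -0.3], [1.1, -2.3], [1.9, -0.4], [-3.0, -1.8], [0.2, -2.2], [0.1, 0.8], [-1.2, 1.1], [-1.0, -1.0], [2.9, 0.4], [0.0, 0.4], [0.6, -0.2], [3.1, 0.7], [0.1, -0.5], [0.4, -0.2], [-0.3, 0.1], [0.4, -0.7], [-0.7, 0.1], [0.1, -0.9], [1.1, -1.8]]
side [ 0.56691232  0.2360523  -1.4854935 ]
top [ 0.56983956  0.23974057 -1.50847741]
button [0.5805 0.0819 0.089 ]
fence [0.579  0.1019 0.097 ]
plate [ 0.5872 -0.0108  0.1   ]
corn [ 0.6327 -0.0155  0.116 ]
corn [ 0.5429 -0.0221  0.116 ]
```

```bash
sed -i 's/(-24,/(-31,/g' fit.py; python3 fit.py
```

```text
[ 0.56941075  0.23800803 -1.50010611]
[[-2.6, -2.2], [-3.4, -0.3], [1.4, -2.3], [0.5, -1.6], [-2.9, -1.7], [0.3, -2.0], [0.2, 1.0], [-1.1, 1.3], [-0.9, -0.8], [0.3, 0.4], [0.3, 0.3], [0.8, -0.3], [0.4, 0.8], [0.3, -0.4], [0.6, -0.1], [-0.0, 0.0], [0.6, -0.7], [-0.5, 0.1], [0.3, -0.9], [1.3, -1.8]]
side [ 0.5673034   0.23469284 -1.48989791]
top [ 0.57001083  0.23905114 -1.5090469 ]
button [0.5805 0.0814 0.089 ]
fence [0.5791 0.1014 0.097 ]
plate [ 0.5871 -0.0114  0.1   ]
corn [ 0.6325 -0.0162  0.116 ]
corn [ 0.5427 -0.0225  0.116 ]
```

View pics/side_fit.png

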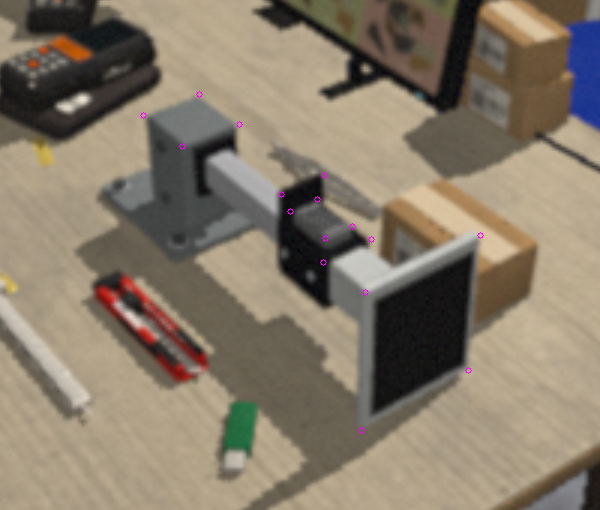

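View pics/top_fit.png

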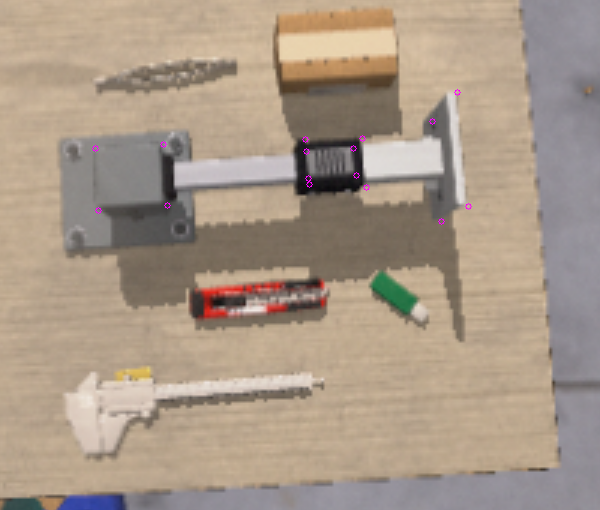

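```bash
cat > d.py <<'E'
import sys,numpy as np
from bench import *
from scipy.spatial.transform import Rotation as Ro
# usage: d.py x y ztip yaw(outward)
def delta(P,yaw,cur=None):
    s=observe(); w,x,y,z=s['tool_rot'];R=Ro.from_quat([x,y,z,w])
    o=np.array([np.cos(yaw),np.sin(yaw),0]);zt=np.array([0,0,-1.]);xt=np.cross(o,zt)
    Rt=Ro.from_matrix(np.c_[xt,o,zt])
    return s,R.inv().apply(np.array(P)-s['eef_pos'])*100,(R.inv()*Rt).as_rotvec()
if __name__=='__main__':
    a=list(map(float,sys.argv[1:]));s,t,r=delta([a[0],a[1],a[2]+.173],a[3])
    print(s['clock'],s['eef_pos'],s['ft_force'],s['opening'],s['joints'].round(2)); print('cm',t.round(2),'rot',r.round(4))
E
python3 d.py .580 .0855 .13 -1.505
```

```text
1.65 [ 0.21859096 -0.63864363  0.4047158 ] [-0.14268899  0.12790972  0.50388181] 0.08539472922804911 [ 1.13  0.48  0.02  1.56 -0.01  1.11 -0.08]
cm [-56.81 -57.64  10.17] rot [ 0.     -0.     -1.3069]
```

Call:
arm_command([
  [[-56.8, -57.6, 0], [0, 0, -1.307], 1],
  [[-56.8, -57.6, 0], [0, 0, -1.307], 1],
  [[-56.8, -57.6, 0], [0, 0, -1.307], 1],
  [[-56.8, -57.6, 0], [0, 0, -1.307], 1],
  [[-56.8, -57.6, 0], [0, 0, -1.307], 1],
], newtons=40)

```text
clock: 2.28
eef_pos: [0.3587, -0.3571, 0.4051]
tool_rot: [0.0, 0.989, -0.148, 0.0]
ft_force: [0.8, -0.5, 0.2]
opening: -0.0002
```

```bash
python3 d.py .580 .0855 .13 -1.505
```

```text
2.275 [ 0.35873487 -0.35708964  0.40508914] [ 0.83787348 -0.49184026  0.22550731] -0.0002072919272140091 [ 0.91  0.22 -0.29  1.94  0.07  1.    0.29]
cm [  8.17 -48.81  10.19] rot [ 0.0008 -0.0008 -0.3632]
```

Call:
arm_command([
  [[8.2, -48.8, 0], [0, 0, -0.363], 1],
  [[8.2, -48.8, 0], [0, 0, -0.363], 1],
  [[8.2, -48.8, 0], [0, 0, -0.363], 1],
  [[8.2, -48.8, 0], [0, 0, -0.363], 1],
  [[8.2, -48.8, 0], [0, 0, -0.363], 1],
])

```text
clock: 2.9
eef_pos: [0.5002, -0.0787, 0.4051]
tool_rot: [0.0, 1.0, 0.029, 0.001]
ft_force: [0.4, -1.1, -0.6]
opening: 0.0001
```

```bash
python3 d.py .580 .0855 .13 -1.505
```

```text
2.9 [ 0.50022154 -0.07871269  0.40513871] [ 0.36041569 -1.07410859 -0.56765045] 5.435352795315934e-05 [ 0.5   0.24 -0.54  1.92  0.15  1.01 -0.05]
cm [  8.92 -15.93  10.21] rot [ 0.0007 -0.001  -0.007 ]
```

Call:
arm_command([
  [[8.9, -15.9, 0], [0, 0, -0.007], 1],
  [[8.9, -15.9, 0], [0, 0, -0.007], 1],
  [[8.9, -15.9, 0], [0, 0, -0.007], 1],
  [[8.9, -15.9, 8], [0, 0, -0.007], 1],
  [[8.9, -15.9, 10.2], [0, 0, -0.007], 1],
])

```text
clock: 3.52
eef_pos: [0.5786, 0.0843, 0.3005]
tool_rot: [0.0, 0.999, 0.034, -0.001]
ft_force: [0.6, -0.9, 0.3]
opening: -0.0
```

Call:
arm_command([
  [[0, 0, 0], [0, 0, 0], 1],
  [[0, 0, 0], [0, 0, 0], 1],
])

```text
clock: 3.78
eef_pos: [0.5797, 0.0838, 0.3044]
tool_rot: [-0.0, 0.999, 0.033, 0.001]
ft_force: [0.3, 0.6, 0.3]
opening: -0.0003
```

```bash
python3 d.py .580 .0855 .13 -1.505
python3 - <<'E'
from bench import *; from h import *
for n in('side','top','wrist'):
    p=read_camera(n); im=p['image'][:,:,::-1].copy(); k=3
    if n=='wrist': cv2.imwrite('pics/wrist1.png',im)
    else: cv2.imwrite(f'pics/{n}1.png',cv2.resize(im[130:300,170:370],None,fx=k,fy=k,interpolation=cv2.INTER_CUBIC))
    print(n,[(round(float(q['score']),2),q['box']) for q in regions_of(p,'release_button')])
E
```

```text
3.775 [0.57974932 0.08382661 0.30441277] [0.27061157 0.60062513 0.29104711] -0.0002859359412511846 [ 0.17  0.5  -0.55  1.84  0.33  0.89 -0.47]
cm [ 0.04 -0.17  0.14] rot [-0.0004 -0.0023  0.0004]
side [(0.52, [267.4, 198.2, 19.9, 14.6])]
top []
wrist [(0.75, [236.9, 208.5, 33.2, 39.3])]
```

View pics/side1.png

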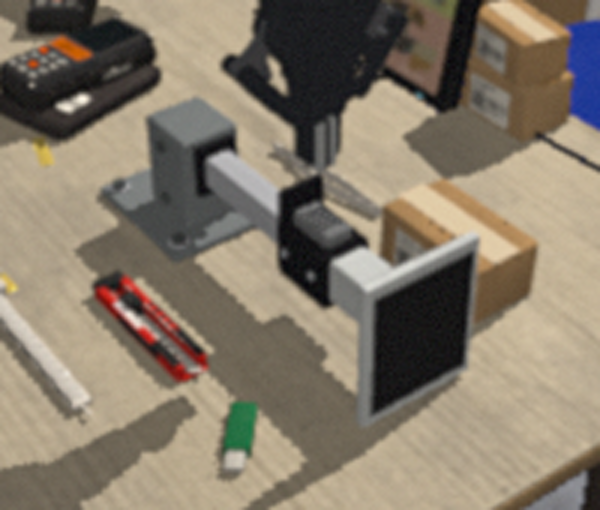

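View pics/wrist1.png

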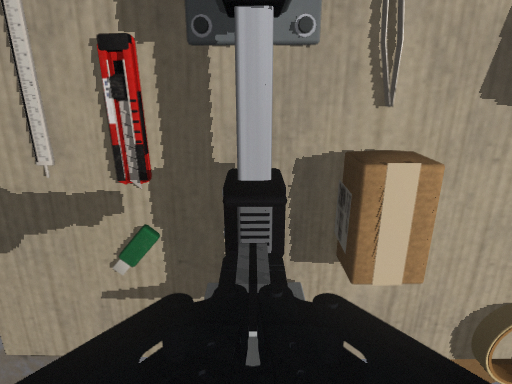

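View pics/top1.png

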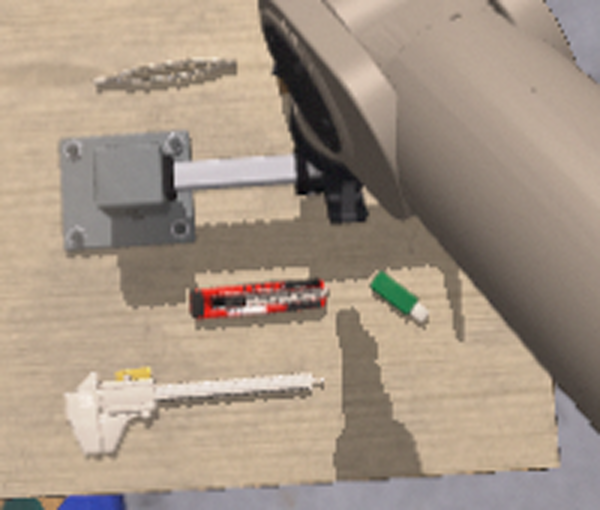

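Run:
```python
from bench import *; from h import *
p=read_camera('wrist');im=p['image'][:,:,::-1].copy();k=6
im=cv2.resize(im[150:280,200:310],None,fx=k,fy=k,interpolation=cv2.INTER_CUBIC)[:600]
q=[0.5694,0.238,-1.505]
def dot(W,c):
    u=proj(p,W)[0]; cv2.circle(im,tuple(int(v) for v in (u-[200,150]+.5)*k),4,c,1); print(u.round(1))
for X in [(130,18,105),(130,-18,105),(137,18,105),(137,-18,105),(138,11,89),(138,-11,89),(176,11,89),(176,-11,89)]: dot(world(q,[X]),(255,0,255))
s=observe();print(s['eef_pos'])
dot(s['eef_pos']-[0,0,.173],(0,255,255))
cv2.imwrite('pics/wrist2.png',im)
```

```text
[285.6 194.9]
[219.8 194.8]
[285.2 206.9]
[220.1 206.8]
[270.9 199.1]
[234.3 199. ]
[269.8 255.3]
[235.3 255.3]
[0.57920888 0.08354949 0.30362281]
[252.  258.5]
```

View pics/wrist2.png

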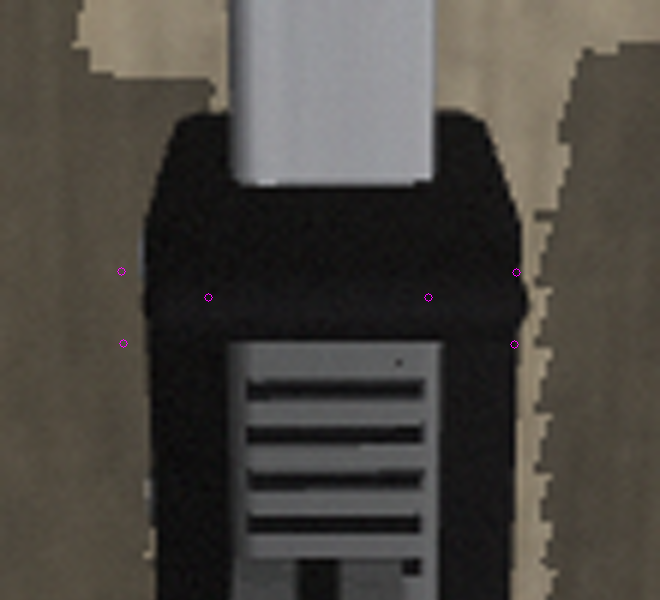

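Call:
arm_command([
  [[0.15, 0, 1.5], [0, 0, 0], 1],
  [[0.15, 0, 3.0], [0, 0, 0], 1],
  [[0.15, 0, 3.6], [0, 0, 0], 1],
  [[0.15, 0, 3.6], [0, 0, 0], 1],
  [[0.15, 0, 3.6], [0, 0, 0], 1],
])

```text
clock: 4.75
eef_pos: [0.5806, 0.0839, 0.2669]
tool_rot: [-0.0, 0.999, 0.033, 0.0]
ft_force: [1.0, 0.3, -0.6]
opening: 0.0004
```

```bash
cat > st.py <<'E'
from bench import *
import numpy as np
s=observe();P=s['eef_pos'];o=np.array([np.cos(-1.505),np.sin(-1.505)])
d=P[:2]-[.5694,.238]
print(s['clock'],'along mm',(d@o*1000).round(1),'tipz',(P[2]-.173)*1000,'lat',1000*(o[0]*d[1]-o[1]*d[0]),'F out',s['ft_force'][:2]@o,'Fz',s['ft_force'][2])
E
python3 st.py
```

```text
4.75 along mm 154.5 tipz 93.88641540581443 lat 1.0845924054946072 F out -0.28249417529104776 Fz -0.6150157506062734
```

Call:
arm_command([
  [[0, 0, 0.2], [0, 0, 0], 1],
  [[0, 0, 0.4], [0, 0, 0], 1],
  [[0, 0, 0.6], [0, 0, 0], 1],
  [[0, 0, 0.6], [0, 0, 0], 1],
  [[0, 0, 0.6], [0, 0, 0], 1],
])

```text
clock: 5.38
eef_pos: [0.5806, 0.0837, 0.261]
tool_rot: [0.0, 0.999, 0.033, 0.0]
ft_force: [-0.2, -0.6, 3.8]
opening: -0.0005
```

```bash
python3 st.py
```

```text
5.375 along mm 154.7 tipz 87.95713684533763 lat 1.0459381169826178 F out 0.5727665114943914 Fz 3.7874371028142484
```

Call:
arm_command([
  [[0, 0, 0.15], [0, 0, 0], 1],
  [[0, 0, 0.3], [0, 0, 0], 1],
  [[0, 0, 0.4], [0, 0, 0], 1],
  [[0, 0, 0.45], [0, 0, 0], 1],
  [[0, 0, 0.45], [0, 0, 0], 1],
])

```text
clock: 6.0
eef_pos: [0.5806, 0.0837, 0.2565]
tool_rot: [0.0, 0.999, 0.033, 0.0]
ft_force: [-1.6, -1.3, 6.8]
opening: 0.0001
```

```bash
python3 st.py
```

```text
6.0 along mm 154.7 tipz 83.48884604337914 lat 1.045922710706233 F out 1.1830681554078735 Fz 6.802230981765447
```

Call:
arm_command([
  [[0, -0.15, 0], [0, 0, 0], 1],
  [[0, -0.3, 0], [0, 0, 0], 1],
  [[0, -0.45, 0], [0, 0, 0], 1],
  [[0, -0.55, 0], [0, 0, 0], 1],
  [[0, -0.6, 0], [0, 0, 0], 1],
])

```text
clock: 6.62
eef_pos: [0.5803, 0.0889, 0.2565]
tool_rot: [0.001, 0.999, 0.033, 0.0]
ft_force: [-2.2, -2.2, 7.8]
opening: -0.0002
```

```bash
python3 st.py
```

```text
6.625 along mm 149.5 tipz 83.50361306856307 lat 1.0824088460604457 F out 2.0586140053313025 Fz 7.812902322540472
```

Call:
arm_command([
  [[0, -0.1, 0], [0, 0, 0], 1],
  [[0, -0.2, 0], [0, 0, 0], 1],
  [[0, -0.3, 0], [0, 0, 0], 1],
  [[0, -0.4, 0], [0, 0, 0], 1],
])

```text
clock: 7.12
eef_pos: [0.58, 0.0929, 0.2565]
tool_rot: [0.001, 0.999, 0.033, 0.0]
ft_force: [-1.8, -3.3, 7.5]
opening: 0.0002
```

```bash
python3 st.py;python3 - <<'E'
from bench import *; from h import *
p=read_camera('wrist');im=p['image'][:,:,::-1].copy();cv2.imwrite('pics/wrist3.png',cv2.resize(im[:300,150:370],None,fx=2,fy=2))
p=read_camera('side');im=p['image'][:,:,::-1].copy();cv2.imwrite('pics/side3.png',cv2.resize(im[130:300,170:370],None,fx=3,fy=3,interpolation=cv2.INTER_CUBIC))
E
```

```text
7.125 along mm 145.5 tipz 83.48221091461316 lat 1.0583274014208006 F out 3.2171076649903427 Fz 7.505294141689335
```

View pics/wrist3.png

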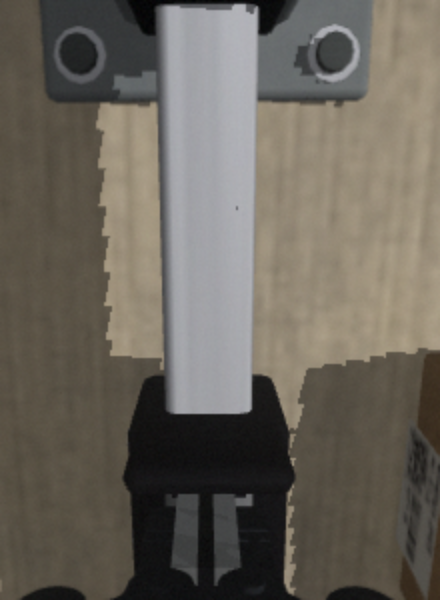

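View pics/side3.png

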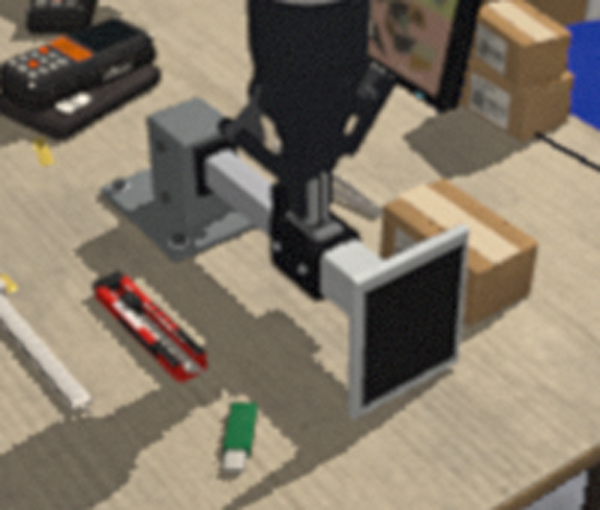

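```bash
cat > disp.py <<'E'
# displacement by template match of end plate in side view between first and now
from bench import *; from h import *
p=read_camera('side');a=cv2.imread('pics/side0.png');b=p['image'][:,:,::-1]
G=lambda i:cv2.GaussianBlur(cv2.cvtColor(i,cv2.COLOR_BGR2GRAY),(0,0),.7).astype(np.float32)
q=[.5694,.238,-1.505]
X=[(258,-45,116),(258,45,116),(258,45,4),(258,-45,4)]
m0=proj(p,world(q,X));best=[]
A=G(a);B=G(b.copy())
x0,y0=m0.min(0)-6;x1,y1=m0.max(0)+4
src=m0.astype(np.float32)
mask=np.zeros(A.shape,np.uint8);cv2.fillConvexPoly(mask,src.astype(int),1)
for d in np.arange(0,50,.5):
    Y=[(x-d,y,z) for x,y,z in X];dst=proj(p,world(q,Y)).astype(np.float32)
    H=cv2.getPerspectiveTransform(src,dst)
    W=cv2.warpPerspective(B,H,(512,384),flags=cv2.INTER_LINEAR|cv2.WARP_INVERSE_MAP)
    best.append((np.abs(W-A)[mask>0].mean(),d))
best.sort();print('disp mm',[(d,round(float(e),2)) for e,d in best[:4]])
E
python3 disp.py
```

```text
disp mm [(np.float64(9.0), 3.49), (np.float64(8.5), 3.65), (np.float64(9.5), 4.38), (np.float64(8.0), 4.95)]
```

Call:
arm_command([
  [[0, 0, -0.3], [0, 0, 0], 1],
  [[0, 0, -0.6], [0, 0, 0], 1],
  [[0, 0, -0.85], [0, 0, 0], 1],
  [[0, -0.2, -0.85], [0, 0, 0], 1],
  [[0, -0.4, -0.85], [0, 0, 0], 1],
])

```text
clock: 7.9
eef_pos: [0.5795, 0.0979, 0.2645]
tool_rot: [-0.0, 0.999, 0.033, -0.0]
ft_force: [0.3, 0.1, -0.3]
opening: -0.0003
```

```bash
python3 st.py; python3 disp.py
```

```text
7.9 along mm 140.4 tipz 91.54050812957149 lat 0.8408275396948918 F out -0.11782075785322563 Fz -0.2938959287261484
disp mm [(np.float64(9.0), 3.42), (np.float64(8.5), 3.61), (np.float64(9.5), 4.33), (np.float64(8.0), 4.94)]
```

Call:
arm_command([
  [[0, -0.15, 0], [0, 0, 0], 1],
  [[0, -0.3, 0], [0, 0, 0], 1],
  [[0, -0.45, 0], [0, 0, 0], 1],
  [[0, -0.6, 0], [0, 0, 0], 1],
  [[0, -0.75, 0], [0, 0, 0], 1],
])

```text
clock: 8.57
eef_pos: [0.579, 0.105, 0.2646]
tool_rot: [0.0, 0.999, 0.033, -0.0]
ft_force: [-0.5, -4.3, 0.4]
opening: -0.0004
```

```bash
python3 st.py; python3 disp.py
```

```text
8.575 along mm 133.3 tipz 91.56903409295874 lat 0.8442298110766713 F out 4.284333586215998 Fz 0.4256338014128358
disp mm [(np.float64(15.0), 3.32), (np.float64(15.5), 3.69), (np.float64(14.5), 4.05), (np.float64(16.0), 5.0)]
```

Call:
arm_command([
  [[0, -0.15, 0], [0, 0, 0], 1],
  [[0, -0.3, 0], [0, 0, 0], 1],
  [[0, -0.45, 0], [0, 0, 0], 1],
  [[0, -0.6, 0], [0, 0, 0], 1],
  [[0, -0.75, 0], [0, 0, 0], 1],
])

```text
clock: 9.25
eef_pos: [0.5784, 0.1128, 0.2646]
tool_rot: [0.0, 0.999, 0.033, -0.0]
ft_force: [-0.9, -4.0, -1.8]
opening: 0.0001
```

Call:
arm_command([
  [[0, -0.1, 0], [0, 0, 0], 1],
  [[0, -0.2, 0], [0, 0, 0], 1],
  [[0, -0.3, 0], [0, 0, 0], 1],
  [[0, -0.4, 0], [0, 0, 0], 1],
])

```text
clock: 9.75
eef_pos: [0.5784, 0.1168, 0.2649]
tool_rot: [0.0, 0.999, 0.033, 0.0]
ft_force: [-0.6, -3.7, 1.5]
opening: -0.0001
```

```bash
python3 st.py
```

```text
9.75 along mm 121.5 tipz 91.90501410251738 lat 1.030265929679629 F out 3.698828168834999 Fz 1.4868775090489907
```

Call:
arm_command([
  [[0, -0.07, 0], [0, 0, 0], 1],
  [[0, -0.14, 0], [0, 0, 0], 1],
  [[0, -0.2, 0], [0, 0, 0], 1],
])

```text
clock: 10.12
eef_pos: [0.5783, 0.1186, 0.2649]
tool_rot: [0.0, 0.999, 0.033, 0.0]
ft_force: [0.1, -2.4, 2.4]
opening: 0.0002
```

```bash
python3 st.py;  python3 disp.py
```

```text
10.125 along mm 119.7 tipz 91.90819898997599 lat 1.028255478139218 F out 2.356026466673238 Fz 2.4402235009429605
disp mm [(np.float64(28.5), 3.7), (np.float64(29.0), 3.74), (np.float64(29.5), 4.64), (np.float64(28.0), 4.65)]
```

Call:
arm_command([
  [[0, 0, -0.1], [0, 0, 0], 1],
  [[0, -0.04, -0.15], [0, 0, 0], 1],
  [[0, -0.08, -0.15], [0, 0, 0], 1],
])

```text
clock: 10.55
eef_pos: [0.5781, 0.1193, 0.266]
tool_rot: [0.0, 0.999, 0.033, -0.0]
ft_force: [1.0, -3.4, -1.7]
opening: -0.0001
```

Call:
arm_command([
  [[0, -0.04, 0], [0, 0, 0], 1],
  [[0, -0.08, 0], [0, 0, 0], 1],
])

```text
clock: 10.8
eef_pos: [0.578, 0.1201, 0.266]
tool_rot: [0.0, 0.999, 0.033, -0.0]
ft_force: [1.3, -5.0, -2.9]
opening: 0.0001
```

Call:
arm_command([
  [[0, -0.04, 0], [0, 0, 0], 1],
  [[0, -0.08, 0], [0, 0, 0], 1],
])

```text
clock: 11.05
eef_pos: [0.578, 0.1204, 0.266]
tool_rot: [0.001, 0.999, 0.033, -0.0]
ft_force: [0.4, -6.0, -1.9]
opening: 0.0001
```

```bash
python3 st.py;  python3 disp.py
python3 - <<'E'
from bench import *; from h import *
p=read_camera('side');im=p['image'][:,:,::-1].copy();cv2.imwrite('pics/side4.png',cv2.resize(im[170:260,220:320],None,fx=6,fy=6,interpolation=cv2.INTER_CUBIC))
a=cv2.imread('pics/side0.png');cv2.imwrite('pics/side0d.png',cv2.resize(a[170:260,220:320],None,fx=6,fy=6,interpolation=cv2.INTER_CUBIC))
E
```

```text
11.05 along mm 117.9 tipz 93.0417134514528 lat 0.8397354377426801 F out 5.982222254244033 Fz -1.8529499553562876
disp mm [(np.float64(30.5), 3.5), (np.float64(30.0), 3.76), (np.float64(31.0), 4.12), (np.float64(29.5), 5.04)]
```

View pics/side4.png

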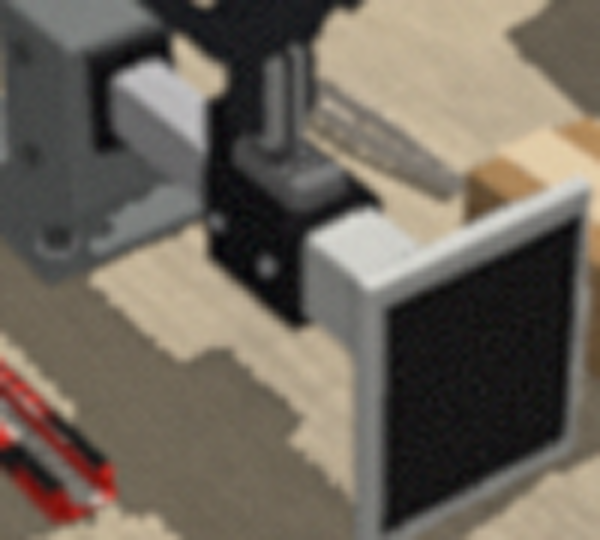

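Call:
arm_command([
  [[0, -0.03, 0], [0, 0, 0], 1],
  [[0, -0.03, 0], [0, 0, 0], 1],
])

```text
clock: 11.4
eef_pos: [0.578, 0.1205, 0.266]
tool_rot: [0.001, 0.999, 0.033, -0.0]
ft_force: [1.2, -5.6, -2.1]
opening: 0.0
```

```bash
python3 st.py
```

```text
11.4 along mm 117.8 tipz 93.04375790984187 lat 0.8598016760652388 F out 5.6496359087439805 Fz -2.0917922716634147
```

Call:
arm_command([
  [[0, -0.05, 0], [0, 0, 0], 1],
  [[0, -0.05, 0], [0, 0, 0], 1],
])

```text
clock: 11.65
eef_pos: [0.578, 0.1207, 0.2661]
tool_rot: [0.001, 0.999, 0.033, -0.0]
ft_force: [1.2, -7.0, -0.8]
opening: -0.0
```

```bash
python3 st.py
```

```text
11.65 along mm 117.6 tipz 93.05818434249596 lat 0.8846401194664462 F out 7.059369164218733 Fz -0.7692290190382494
```

Call:
arm_command([
  [[0, 0.5, 0], [0, 0, 0], 1],
  [[0, 0.6, -2], [0, 0, 0], 1],
  [[0, 0.6, -5], [0, 0, 0], 1],
  [[0, 5, -5], [0, 0, 0], 1],
  [[0, 8.2, -5], [0, 0, 0], 1],
])

```text
clock: 12.28
eef_pos: [0.5839, 0.0397, 0.3186]
tool_rot: [-0.0, 0.999, 0.034, 0.002]
ft_force: [-0.4, 0.7, 0.1]
opening: -0.0003
```

Call:
arm_command([
  [[0, 0, 0], [0, 0, 0], 1],
  [[0, 0, 0], [0, 0, 0], 1],
])

```text
clock: 12.52
eef_pos: [0.5835, 0.0414, 0.3175]
tool_rot: [-0.001, 0.999, 0.034, 0.001]
ft_force: [-0.3, 0.7, 0.8]
opening: 0.0002
```

```bash
python3 st.py;  python3 disp.py
python3 - <<'E'
from bench import *; from h import *
p=read_camera('side');im=p['image'][:,:,::-1].copy();cv2.imwrite('pics/side5.png',cv2.resize(im[170:260,220:320],None,fx=6,fy=6,interpolation=cv2.INTER_CUBIC))
p=read_camera('wrist');im=p['image'][:,:,::-1].copy();q=[.5694,.238,-1.505];k=3
im=cv2.resize(im[90:290,150:370],None,fx=k,fy=k,interpolation=cv2.INTER_CUBIC)
for z,c in((89,(255,0,255)),(85,(0,255,255))):
  for X in [(138-30.5,13,z),(138-30.5,-9,z),(176-30.5,13,z),(176-30.5,-9,z)]:
    u=proj(p,world(q,[X]))[0]; cv2.circle(im,tuple(int(v) for v in (u-[150,90]+.5)*k),3,c,1)
cv2.imwrite('pics/wrist5.png',im)
E
```

```text
12.525 along mm 197.1 tipz 144.49196067082332 lat 1.1748383656671972 F out -0.7306666479015651 Fz 0.7878382778383898
disp mm [(np.float64(30.5), 3.51), (np.float64(30.0), 3.83), (np.float64(31.0), 4.07), (np.float64(29.5), 5.17)]
```

View pics/side5.png

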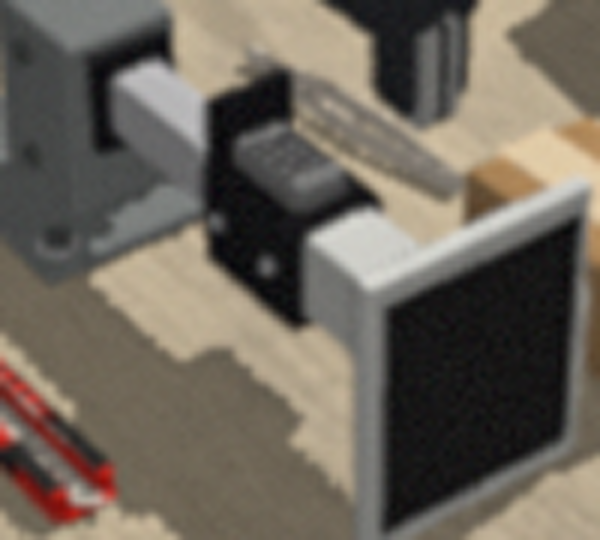

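View pics/wrist5.png

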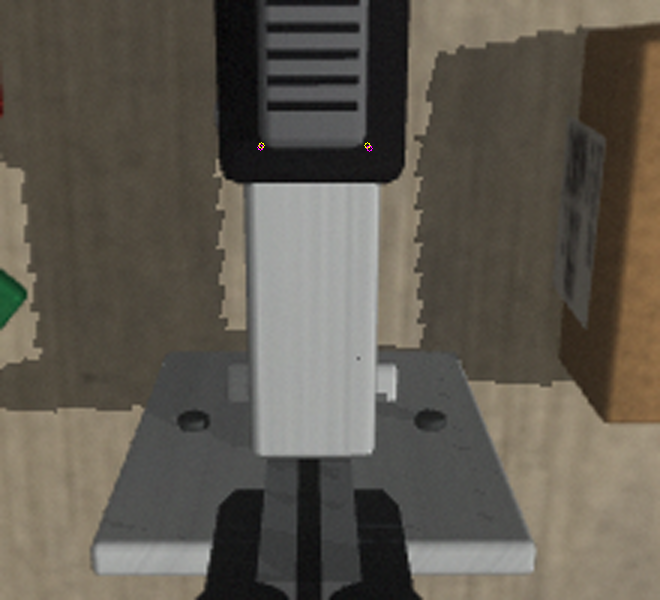

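View pics/side0d.png

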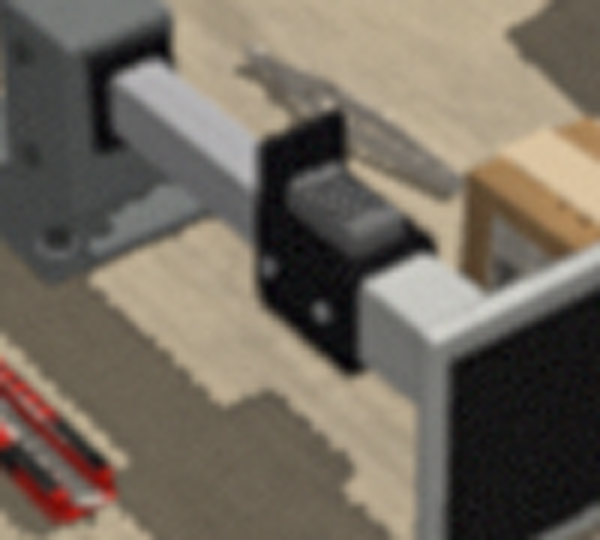

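Call:
arm_command([
  [[0, 0, 3], [0, 0, 0], 1],
  [[0, 0, 5], [0, 0, 0], 1],
  [[0, 0, 6], [0, 0, 0], 1],
  [[0, 0.4, 6.1], [0, 0, 0], 1],
  [[0, 0.8, 6.1], [0, 0, 0], 1],
])

```text
clock: 13.3
eef_pos: [0.5843, 0.0319, 0.2558]
tool_rot: [-0.0, 0.999, 0.033, 0.0]
ft_force: [0.2, 0.7, 0.4]
opening: -0.0002
```

```bash
python3 st.py
```

```text
13.3 along mm 206.7 tipz 82.77279866791132 lat 1.339578707192356 F out -0.6683261559897969 Fz 0.41435166674516044
```

Call:
arm_command([
  [[0, 0.05, 0], [0, 0, 0], 1],
  [[0, 0.1, 0], [0, 0, 0], 1],
  [[0, 0.15, 0], [0, 0, 0], 1],
  [[0, 0.2, 0], [0, 0, 0], 1],
])

```text
clock: 13.8
eef_pos: [0.5841, 0.0301, 0.2553]
tool_rot: [-0.0, 0.999, 0.033, 0.0]
ft_force: [-0.1, -0.6, -0.2]
opening: 0.0004
```

Call:
arm_command([
  [[0, 0.05, 0], [0, 0, 0], 1],
  [[0, 0.1, 0], [0, 0, 0], 1],
])

```text
clock: 14.05
eef_pos: [0.5841, 0.0293, 0.2552]
tool_rot: [-0.0, 0.999, 0.033, 0.0]
ft_force: [0.8, 0.8, -0.8]
opening: 0.0002
```

Call:
arm_command([
  [[0, 0.05, 0], [0, 0, 0], 1],
  [[0, 0.1, 0], [0, 0, 0], 1],
])

```text
clock: 14.3
eef_pos: [0.5841, 0.0288, 0.2552]
tool_rot: [-0.0, 0.999, 0.034, 0.0]
ft_force: [-0.5, 3.0, -0.4]
opening: 0.0002
```

```bash
python3 st.py
```

```text
14.3 along mm 209.7 tipz 82.20790171025527 lat 0.9292345255884349 F out -3.052231197111788 Fz -0.3695948717949843
```

Contact. Continue gently through the play to the lock.

Call:
arm_command([
  [[0, 0.05, 0], [0, 0, 0], 1],
  [[0, 0.1, 0], [0, 0, 0], 1],
])

```text
clock: 14.55
eef_pos: [0.5842, 0.0273, 0.2552]
tool_rot: [-0.0, 0.999, 0.033, 0.0]
ft_force: [-0.2, 2.9, 0.5]
opening: 0.0001
```

Call:
arm_command([
  [[0, 0.05, 0], [0, 0, 0], 1],
  [[0, 0.1, 0], [0, 0, 0], 1],
])

```text
clock: 14.8
eef_pos: [0.5843, 0.0261, 0.2552]
tool_rot: [-0.0, 0.999, 0.033, 0.0]
ft_force: [-0.6, 3.3, 0.8]
opening: 0.0001
```

```bash
python3 st.py
```

```text
14.8 along mm 212.4 tipz 82.20179759784885 lat 0.9734580941206262 F out -3.28478800824853 Fz 0.7688660364806863
```

Call:
arm_command([
  [[0, 0.04, 0], [0, 0, 0], 1],
  [[0, 0.08, 0], [0, 0, 0], 1],
])

```text
clock: 15.05
eef_pos: [0.5844, 0.0255, 0.2552]
tool_rot: [-0.0, 0.999, 0.033, 0.0]
ft_force: [-0.6, 4.6, 0.1]
opening: -0.0001
```

```bash
python3 st.py; python3 disp.py
```

```text
15.05 along mm 213.0 tipz 82.20673530009243 lat 0.9685968564953958 F out -4.667395436787805 Fz 0.095728335356147
disp mm [(np.float64(26.5), 4.72), (np.float64(27.0), 4.86), (np.float64(26.0), 5.49), (np.float64(27.5), 5.79)]
```

Call:
arm_command([
  [[0, 0.04, 0], [0, 0, 0], 1],
  [[0, 0.04, 0], [0, 0, 0], 1],
])

```text
clock: 15.35
eef_pos: [0.5844, 0.0254, 0.2552]
tool_rot: [-0.0, 0.999, 0.033, 0.0]
ft_force: [-0.7, 4.7, -0.2]
opening: -0.0001
```

```bash
python3 st.py; python3 disp.py
```

```text
15.35 along mm 213.2 tipz 82.21830004148705 lat 0.9667621569543622 F out -4.760036575615958 Fz -0.24898491842910936
disp mm [(np.float64(26.5), 4.66), (np.float64(27.0), 4.97), (np.float64(26.0), 5.2), (np.float64(27.5), 6.05)]
```

Stalled against the lock; add force in steps to about 8 N and hold.

Call:
arm_command([
  [[0, 0.05, 0], [0, 0, 0], 1],
  [[0, 0.1, 0], [0, 0, 0], 1],
])

```text
clock: 15.65
eef_pos: [0.5844, 0.025, 0.2552]
tool_rot: [-0.001, 0.999, 0.034, 0.0]
ft_force: [-0.4, 8.0, -0.1]
opening: -0.0002
```

```bash
python3 st.py; python3 disp.py
```

```text
15.65 along mm 213.5 tipz 82.21576357826704 lat 0.9240169150979086 F out -7.959684417925594 Fz -0.1394047076706677
disp mm [(np.float64(26.5), 4.68), (np.float64(26.0), 4.96), (np.float64(27.0), 5.28), (np.float64(25.5), 6.1)]
```

Call:
arm_command([
  [[0, 0.02, 0], [0, 0, 0], 1],
  [[0, 0.02, 0], [0, 0, 0], 1],
  [[0, 0.02, 0], [0, 0, 0], 1],
  [[0, 0.02, 0], [0, 0, 0], 1],
  [[0, 0.02, 0], [0, 0, 0], 1],
])

```text
clock: 16.32
eef_pos: [0.5843, 0.025, 0.2552]
tool_rot: [-0.001, 0.999, 0.034, 0.0]
ft_force: [-0.6, 7.6, -0.3]
opening: 0.0001
```

```bash
python3 st.py
```

```text
16.325 along mm 213.5 tipz 82.21198182937938 lat 0.9102609160234216 F out -7.629154594594746 Fz -0.33921970040121363
```

Lock held at about 8 N for over 0.6 s without further motion. Back off and lift away.

Call:
arm_command([
  [[0, -0.4, 0], [0, 0, 0], 1],
  [[0, -1.0, 0], [0, 0, 0], 1],
  [[0, -1.2, -3], [0, 0, 0], 1],
  [[0, -1.2, -8], [0, 0, 0], 1],
  [[0, -1.2, -12], [0, 0, 0], 1],
])

```text
clock: 16.95
eef_pos: [0.5838, 0.0353, 0.377]
tool_rot: [0.0, 0.999, 0.033, 0.0]
ft_force: [0.3, 0.5, 0.3]
opening: -0.0
```

Call:
arm_command([
  [[0, 0, 0], [0, 0, 0], 1],
  [[0, 0, 0], [0, 0, 0], 1],
  [[0, 0, 0], [0, 0, 0], 1],
])

```text
clock: 17.32
eef_pos: [0.5833, 0.0353, 0.3738]
tool_rot: [0.0, 0.999, 0.033, -0.001]
ft_force: [0.5, -0.1, -0.6]
opening: -0.0004
```

```bash
python3 st.py;  python3 disp.py
python3 - <<'E'
from bench import *; from h import *
p=read_camera('side');im=p['image'][:,:,::-1].copy();cv2.imwrite('pics/side6.png',cv2.resize(im[150:290,190:370],None,fx=4,fy=4,interpolation=cv2.INTER_CUBIC))
E
```

```text
17.325 along mm 203.2 tipz 200.78162452795706 lat 0.4970673660996908 F out 0.10984058140177125 Fz -0.5582388540362673
disp mm [(np.float64(26.5), 3.05), (np.float64(26.0), 3.53), (np.float64(27.0), 3.71), (np.float64(25.5), 5.06)]
```

View pics/side6.png

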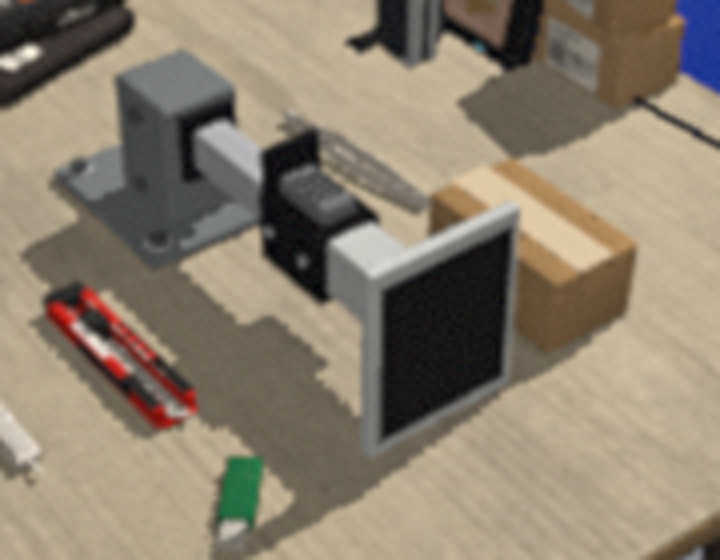

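```bash
python3 -c "
from bench import *;print(hand_in())"
```

```text
the job is handed in; nothing more can be done
None
```

The stop is locked one hole farther in, and the job was handed in at about 17.5 s of the 51 s allowed.

- **Release and slide:** I pressed the button about 5 mm, at roughly 7 N. I then slid the tube about 9 mm in off its old hole and let the button up.
- **Into the next hole:** I pushed on the fence with about 4 N until the tube stopped hard at about 30.5 mm in. The highest push I read was about 7 N.
- **Pull test:** with closed fingers behind the end plate, I pulled outward on its inner face. The tube took up its play and then held at about 8 N for over 0.6 s without moving further.
- **Last checks:** the side camera puts the tube at about 26.5 mm in, and the button looks fully up. The things around the stop look undisturbed. The fingers are about 12 cm above the tube, touching nothing.

**A disagreement:** the tube moved about 3.5–4 mm between the inward stop and the outward stop, where 3 mm of play was expected. That fits my camera scale error of about 1 mm. The button being up is judged from the pictures and from the two hard stops, not measured directly.

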